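# Clamp the carrying handle into the cake tray and hold the tray up level

### The job

The upper tray of the cake stand, with three kahk on it, is to be carried by the upright handle that stands loose in its hub chuck. Turn the hub's black sleeve clockwise (seen from above) by its red post, as far as it goes, so that the brass jaws close on the handle; then grasp the wooden grip of the handle, lift the tray about 8 cm straight up off the stand, and finish while still holding it there by the handle alone, level and still. Keep the kahk on the tray and leave the other things on the sideboard where they are.

Things in the scene. Friction and masses are not known exactly. Their poses are not given: they have to be found in the camera images.
- stand: Fixed two-tier steel cake stand. Origin: centre of the foot's underside, z up. Foot 150 mm across; lower tier 260 mm across, its rim 54 mm above the sideboard. On the stem a square seat (132 mm, floor 110 mm above the sideboard, rim 6 mm high) carries the upper tray and keeps it from turning.
- tray: Loose round steel tray, 236 mm across, 0.5 to 0.7 kg with chuck. Origin: centre of the underside of its 120 mm square foot, z up; seated, 110 mm above the sideboard (2 mm play). Above the origin: floor 12 mm, rim 26 mm. Hub chuck at its centre: bore 24 mm across, three brass jaws at 22 to 34 mm, round them the black ribbed sleeve, 76 mm across, at 22 to 40 mm.
- sleeve (a joint): Turn of the black chuck sleeve about the tray's centre axis, rad. 0: jaws wide open (28 mm gap); grows clockwise seen from above; the three jaws close together, 7.5 mm each per rad, and meet the 12 mm shank at about 1.07; end stop at 1.12. Starts at 0 to 0.2; stays where it is left (friction 0.12 N m).
- post_top (a point): Centre of the top of the red post that turns the sleeve: upright, round, 12 mm across, 32 mm tall, on the end of the sleeve's lever arm. Its axis is 95 mm from the tray's centre axis; its top is 80 mm and the arm's top face 48 mm above the tray's origin. At sleeve 0 it lies 2.18 rad counter-clockwise from the tray's x axis.
- handle: Loose upright carrying handle, 0.13 kg. Origin: centre of the underside of its foot (22 mm across, 8 mm high, in the hub's bore, 12 mm above the tray's origin); z up along the 12 mm shank. Closed jaws hold the shank just above the foot (2 mm play) and so carry the tray; else it pulls out. On top a dark wooden grip, 50 mm long (x), 14 mm thick (y), at 100 to 128 mm.
- grip (a point): Centre of the handle's wooden grip, 114 mm above the handle's origin; axes as the handle's: x along the 50 mm length, y across the 14 mm thickness, z up.
- kahk0: Loose kahk (round biscuit), 44 mm across, 14 mm high, 30 g, lying on the tray's floor; origin at the centre of its underside.
- kahk1: Loose kahk (round biscuit), 44 mm across, 14 mm high, 30 g, lying on the tray's floor; origin at the centre of its underside.
- kahk2: Loose kahk (round biscuit), 44 mm across, 14 mm high, 30 g, lying on the tray's floor; origin at the centre of its underside.
- bowl: Blue glass bowl, 140 mm across, 65 mm high; origin at the centre of its underside. A bystander: leave it alone.
- pot: Closed white ceramic pot with a steel latch, 126 mm across, 122 mm high; origin at the centre of its underside. A bystander: leave it alone.
- press: White plastic lever-action cookie press standing on its nozzle, 60 mm barrel, 217 mm high, grip and lever reaching 90 mm to one side; origin at the centre of its underside. A bystander: leave it alone.
- tongs: Green plastic tongs lying flat, 240 mm long, 70 mm wide, 16 mm high; origin at the centre of its underside. A bystander: leave it alone.
- stamp: Wooden kahk stamp standing on its 56 mm face, 70 mm high; origin at the centre of its underside. A bystander: leave it alone.
- jar: Glass jar with a steel cap, 68 mm across, 100 mm high; origin at the centre of its underside. A bystander: leave it alone.
There are look-alikes about, which are no part of the job. What is shaped like the tray but purple is not meant.

How it is judged (in metres and radians):
On the way, in this order (a step that is already met when the one before it is completed fails the run):
1. the sleeve is turned clockwise until the jaws are closed on the handle's shank, with the tray still on the stand (value of joint sleeve above 1 rad and z of tray in the frame of stand below 0.116 m), for 0.2 s.
2. the tray is lifted clear of the stand by the handle (z of tray in the frame of stand above 0.15 m and contact force between tray and stand below 0.1 N), for 0.3 s.
At the end, for the whole second after the job is handed in: Tray held by the gripped handle alone, over 50 mm above its seat, touching neither stand nor gripper; tilt under 0.09 rad, under 0.02 m/s and 0.15 rad/s; handle foot in the hub, sleeve past 1.0 rad; kahk flat on the tray; other things within 30 mm of their places (z of tray in the frame of stand above 0.16 m and contact force between tray and stand below 0.1 N and contact force between tray and the arm below 0.2 N and contact force between tray and the fingers below 0.2 N and contact force between the fingers and handle above 3 N and angle between tray's own z axis and vertical below 0.09 rad and linear speed of tray below 0.02 m/s and angular speed of tray below 0.15 rad/s and distance between handle and tray below 0.018 m and value of joint sleeve above 1 rad and horizontal distance between each of kahk0, kahk1, kahk2 and tray below 0.105 m and z of kahk0 in the frame of tray between 0.006 and 0.02 m and z of kahk1 in the frame of tray between 0.006 and 0.02 m and z of kahk2 in the frame of tray between 0.006 and 0.02 m and distance of each of bowl, pot, press, tongs, stamp, jar from where it was at the start of the episode below 0.03 m); the arm keeps its last pose, push and grip.
It fails at once if a kahk leaves the tray (distance between any of kahk0, kahk1, kahk2 and tray above 0.13 m).
It fails at once if the tray is tipped by more than about 17 degrees (angle between tray's own z axis and vertical above 0.3 rad).
It fails at once if one of the other things on the sideboard is knocked over or moved by more than 30 mm (distance of any of bowl, pot, press, tongs, stamp, jar from where it was at the start of the episode above 0.03 m or angle between any of bowl, pot, press, tongs, stamp, jar's own z axis and vertical above 0.5 rad).
It also fails if it takes over 51 s, if anything falls off the work surface, if the arm or the gripper's body presses on something with over 40 N, if the wrist force passes 120 N, or if a joint passes its speed limit or range.

### The arm

A 6-joint arm with a two-finger parallel gripper is mounted at the origin on the work surface. World frame = base frame: x ahead of the robot, y to its left, z up, the work surface at z = 0. Lengths are in m, angles in degrees, forces in N, time in s.
With the tool pointing down it reaches from about 0.425 to 0.95 m from the base axis. Payload 3.5 kg.
Tool frame: the origin (TCP) lies midway between the tips of the shut fingers; the grasp point (between the pads) lies 19 mm behind it; z points along the fingers, y is the line along which they close (so a half turn about z gives the same grasp; the last joint's range is limited). The gripper opens to 85 mm and grips with 20 to 120 N. Pads are 22 mm wide; open, the fingers measure 114 mm over their backs; the gripper's body (76 mm by 85 mm) begins 54 mm behind the grasp point. The pads swing forward as they close: fully open they stand 13 mm farther back than shut.
Start: joints at [67.437, 16.404, 90.338, -0, 73.258, -8.594], TCP at [0.163, 0.655, 0.231] pointing down, gripper open.
Joint ranges: [-158.93, 158.93], [-51.34, 127.21], [12.03, 142.37], [-87.48, 267.48], [13.55, 161.25], [-162.69, 162.69]. Speed limits (degrees/s): [159.86, 159.86, 180, 180, 180, 180].

### API

Orientations are given as a 3x3 rotation matrix whose columns are the frame's x, y, z axes.
In Python, from workcell import robot, viewer, job gives the robot as it stands.
- The arm moves only by the shell command python3 -m crank 'ROWS'. ROWS is a JSON object of lists of equal length, an entry for each row: "hand": the opening, from -1 (shut) to 1 (fully open), so that 0 is half open; "delta_pos": the shift along the tool's x, y, z in mm, a list of three; "delta_rot": the turn, a rotation vector about the tool's x, y, z in rad, a list of three. A call has 1 to 10 rows; each row is the pose to reach, as a shift and turn from the pose commanded when the call began, along the tool's axes at that moment; what a row does not reach only later rows make up. A row lasts 1/10 s, in which the tool goes at most 50 mm and 8.59 degrees, less where a joint would pass 70% of its speed; a pose out of reach is approached as far as the arm can. A call with a gripper value outside its range is refused whole. The fingers move at their own pace and stop on an object; the grip force is fixed at half the most. Time passes only in rows, so rows that repeat a pose let the fingers close. It gives the time, the measured TCP pose, the force, the opening and the grip force at its end, in the units of the state.
- robot.read_state(): the state, without advancing time (a new reading comes with each control period).
- viewer.read_camera(name): name is "scene" or "side" or "wrist"; returns (picture, depth): 384x512x3 uint8, red, green, blue; 384x512 float32, m along the optical axis (not along the pixel's ray), 0 where there is no reading.
- viewer.get_calibration(name): a dict with "fov_y" (degrees; the focal length in pixels is half the picture's height over the tangent of half this angle, whatever the lens; pixels are square), "cx", "cy" (the principal point, pixels), "rvec" (rotation vector, rad) and "tvec" (3), from world to camera coordinates, as OpenCV has them. Camera axes: x right, y down, z forward; pixel columns grow to the right and rows downward; lengths in m; the calibration is good to about 2 mm. A picture is of the moment at which its call begins: read the wrist's pose just before it. get_calibration takes no time and is no camera call; for the wrist camera it gives the pose at the moment of the call.
- job.sign_off(): hands the job in; it is judged then, once.
Trained networks look in the newest picture that a camera, given by its name, has taken for a name from the list of things; names that differ only in an ending like _2 or _b are one class to them, and where a whole thing is asked for, a point or a joint stands for the part that bears it (a point fixed in the world has none). Each returns a list of dicts, best first, with "score" (0 to 1); they miss things now and then, are a little off and sometimes report something else, mostly with a low value. They report only what shows in the picture. A call takes as long as a camera call. They do not tell look-alikes from the thing itself.
- viewer.spot_in(camera, name): "box" ([centre column, centre row, width, height] in pixels, round what is visible of it).
- viewer.landmark_of(camera, name): "position" ([column, row] in pixels: a listed point, or the origin of a listed thing).
The state is a dict: "t": time; "qpos": joint angles; "qd": joint speeds; "joint_efforts": joint torques, N m; "eef_pos": TCP position; "ee_rot": TCP orientation; "contact_force": force on the tool from outside, world axes, zero at the start; "moment": the same for the moment, N m; "finger_gap": finger opening in m; "gripper_force": force on a finger pad.
Only numpy, scipy, OpenCV 4.12 (cv2) and the standard library are available. Lean on these libraries where they do the work, as an engineer would, in place of code of your own. Each camera call takes 0.05 s, during which the arm holds its last target. There are 200 camera calls.

## Working session

There is one attempt and no reset: what is moved stays moved. The work goes in short steps, Python scripts to look and compute and a shell command to move; the robot and the scene stay as the last step left them, time stands still between calls to the robot, and variables do not carry over. Pictures are saved under pics/ and viewed, at most 10 in all, crops included, and the job is handed in when it is done.

```bash
mkdir -p pics; cat > h.py <<'E'
import numpy as np, cv2
from workcell import robot, viewer, job
def cal(n):
    c=viewer.get_calibration(n); f=192/np.tan(np.radians(c['fov_y'])/2)
    K=np.array([[f,0,c['cx']],[0,f,c['cy']],[0,0,1]]); R=cv2.Rodrigues(np.array(c['rvec'],float))[0]
    return K,R,np.array(c['tvec'],float)
def ray(C,p):
    K,R,t=C; d=R.T@np.linalg.inv(K)@np.array([p[0],p[1],1.]); return -R.T@t,d
def atz(C,p,z):
    o,d=ray(C,p); return o+d*(z-o[2])/d[2]
def atd(C,p,dep):
    o,d=ray(C,p); return o+d*dep
def tri(C1,p1,C2,p2):
    A=[];b=[]
    for C,p in((C1,p1),(C2,p2)):
        o,d=ray(C,p); d=d/np.linalg.norm(d); P=np.eye(3)-np.outer(d,d); A.append(P);b.append(P@o)
    return np.linalg.lstsq(np.vstack(A),np.hstack(b),rcond=None)[0]
E
python3 - <<'E'
from h import *
np.set_printoptions(precision=3,suppress=True)
s=robot.read_state(); print(s['t'],s['eef_pos'],s['ee_rot'],s['finger_gap'])
ims=[]
for n in('scene','side'):
    im,d=viewer.read_camera(n); C=cal(n); np.savez(n+'.npz',im=im,d=d); ims.append(im[:,:,::-1])
    for k in('tray','post_top','grip','handle','stand'):
        for r in viewer.landmark_of(n,k)[:3]:
            p=r['position']; u,v=int(round(p[0])),int(round(p[1]))
            dd=d[v,u] if 0<=v<384 and 0<=u<512 else 0
            print(n,k,round(r['score'],2),np.round(p,1),atd(C,p,dd))
    cv2.imwrite('pics/%s0.png'%n,cv2.resize(im[:,:,::-1],(800,600)))
E
```

```text
0.0 [0.163 0.654 0.23 ] [[-0.97   0.241 -0.001]
 [ 0.241  0.97  -0.002]
 [ 0.    -0.002 -1.   ]] 0.08541251694783425
scene tray 0.85 [249.1 226.3] [0.563 0.041 0.131]
scene tray 0.78 [394.3 217.4] [0.193 0.331 0.018]
scene post_top 0.93 [279.2 215.2] [0.506 0.104 0.189]
scene post_top 0.55 [424.5 226.6] [0.205 0.424 0.083]
scene post_top 0.47 [249.8 225. ] [0.559 0.04  0.132]
scene grip 0.78 [245.5 199.3] [0.554 0.025 0.25 ]
scene grip 0.41 [278.8 215.5] [0.507 0.104 0.189]
scene handle 0.77 [248.1 221.8] [0.554 0.029 0.132]
side tray 0.86 [284.1 191. ] [ 0.554 -0.019  0.141]
side tray 0.76 [180.8 184.3] [0.191 0.298 0.028]
side post_top 0.59 [181.4 159.1] [0.202 0.434 0.075]
side post_top 0.53 [262.6 166. ] [ 0.558  0.45  -0.003]
side grip 0.54 [284.2 160.4] [0.559 0.013 0.246]
side handle 0.75 [280.9 187.9] [ 0.543 -0.012  0.151]
side stand 0.75 [281.2 217.6] [ 0.535 -0.06   0.057]
```

View pics/scene0.png

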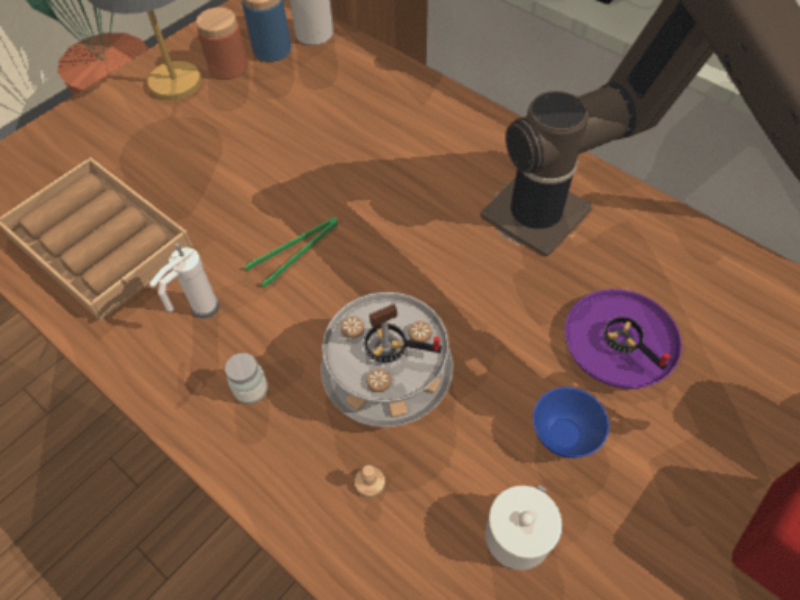

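View pics/side0.png

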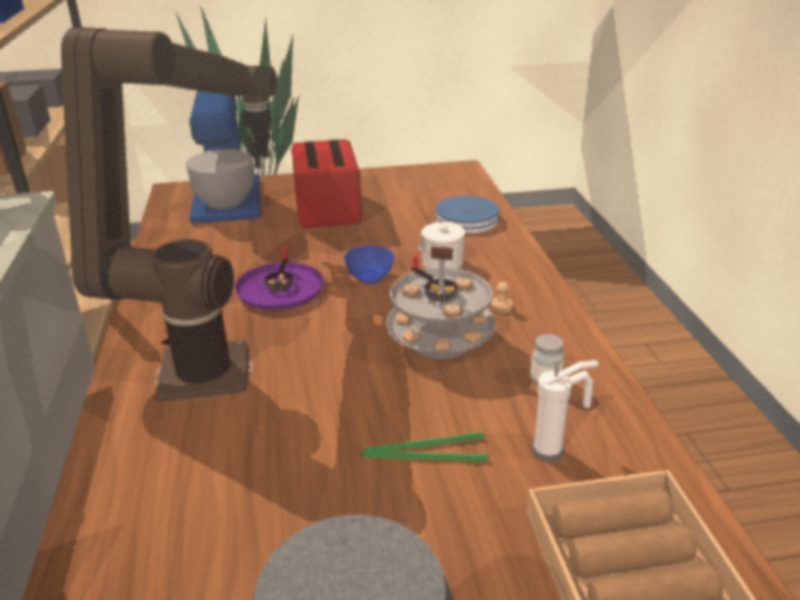

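The scene picture shows two candidates. The steel tray on the stand is at scene px (249,226), and a purple look-alike lies flat on the sideboard at (394,217). The steel one fits: it is on the stand, has kahk on it and carries the handle. Next I'll confirm it in a crop and refine post and grip.

```bash
cat >> h.py <<'E'
def plan(target, yaw):
    """tool-down target: TCP target, yaw (deg) of tool y axis in world; prints delta_pos mm, delta_rot, rows"""
    from scipy.spatial.transform import Rotation as Ro
    s=robot.read_state(); R=np.array(s['ee_rot']).reshape(3,3); p=np.array(s['eef_pos'])
    a=np.radians(yaw); y=np.array([np.cos(a),np.sin(a),0]); z=np.array([0,0,-1.]); x=np.cross(y,z)
    G=np.c_[x,y,z]; print('dpos',np.round(R.T@(np.array(target)-p)*1000,1),'drot',np.round(Ro.from_matrix(R.T@G).as_rotvec(),3),'dist',np.linalg.norm(np.array(target)-p))
E
python3 - <<'E'
from h import *
np.set_printoptions(precision=3,suppress=True)
A=cal('scene');B=cal('side'); D={n:np.load(n+'.npz') for n in('scene','side')}
print('tri grip',tri(A,(245.5,199.3),B,(284.2,160.4)),'tri tray',tri(A,(249.1,226.3),B,(284.1,191.)))
for n,C,box in(('scene',A,(200,290,170,275)),('side',B,(240,325,135,235))):
    im=D[n]['im'];d=D[n]['d'];h=cv2.cvtColor(im,cv2.COLOR_RGB2HSV)
    m=((h[...,0]<6)|(h[...,0]>174))&(h[...,1]>170)&(h[...,2]>90)
    v,u=np.nonzero(m); k=(u>box[0])&(u<box[1])&(v>box[2])&(v<box[3]);u,v=u[k],v[k]
    P=np.array([atd(C,(a,b),d[b,a]) for a,b in zip(u,v)]); print(n,'red',len(u),u.mean(),v.mean(),np.median(P,0),P[:,2].max())
# tray rim/floor points near stand in scene depth
K,R,t=A;d=D['scene']['d'];vv,uu=np.mgrid[0:384,0:512];d_=d[...,None]*(np.stack([uu,vv,np.ones_like(uu)],-1)@np.linalg.inv(K).T)
W=(d_-t)@R
k=(abs(W[...,2]-0.134)<.006)&(np.hypot(W[...,0]-.56,W[...,1]-.03)<.14)&(np.hypot(W[...,0]-.56,W[...,1]-.03)>.1)
(cx,cy),r=cv2.minEnclosingCircle(W[k][:,:2].astype(np.float32)); print('rim',cx,cy,r,k.sum())
k=(abs(W[...,2]-0.238)<.02)&(np.hypot(W[...,0]-.56,W[...,1]-.03)<.08); g=W[k]; c=g.mean(0); print('grip pts',k.sum(),c,np.linalg.svd(g[:,:2]-c[:2])[2][0], g.min(0),g.max(0))
c=D['scene']['im'][175:275,195:300,::-1]; cv2.imwrite('pics/crop.png',cv2.resize(c,None,fx=5,fy=5,interpolation=cv2.INTER_CUBIC))
plan((0.50,0.09,0.36),34)
E
```

```text
tri grip [0.556 0.021 0.243] tri tray [0.56  0.032 0.112]
scene red 24 278.75 219.83333333333334 [0.512 0.108 0.179] 1.2472181805235858
side red 4 265.5 165.75 [0.509 0.1   0.186] 0.1883863354676415
rim 0.5539604425430298 0.02095669135451317 0.11816685646772385 506
grip pts 162 [0.557 0.024 0.242] [ 0.914 -0.405] [0.532 0.008 0.218] [0.58  0.038 0.254]
dpos [-463.5 -466.9 -128.7] drot [ 0.    -0.     0.734] dist 0.6704179159745526
```

View pics/crop.png

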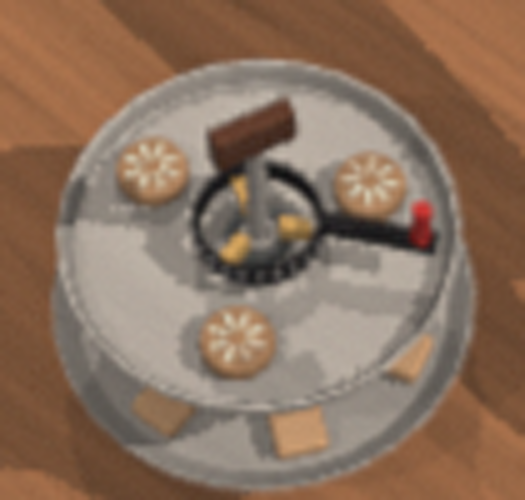

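The crop confirms it: a steel tray with three kahk, the wooden grip at crop px (252,132), and the red post at (422,222) on the black lever. Now moving above the post.

```bash
python3 -m crank '{"hand":[0,0,0,0,0,0,0,0,0,0],"delta_pos":[[0,0,-50],[-40,-40,-90],[-75,-75,-129],[-110,-110,-129],[-145,-145,-129],[-180,-180,-129],[-215,-215,-129],[-250,-250,-129],[-285,-285,-129],[-320,-320,-129]],"delta_rot":[[0,0,0],[0,0,0.08],[0,0,0.16],[0,0,0.24],[0,0,0.32],[0,0,0.4],[0,0,0.48],[0,0,0.56],[0,0,0.64],[0,0,0.734]]}'; python3 -c "
from h import *
plan((0.50,0.09,0.36),31)"
```

```text
t: 1.6
eef_pos: [0.3844, 0.286, 0.3608]
ee_rot: [[-0.556, 0.831, 0.001], [0.831, 0.556, 0.001], [-0.0, 0.001, -1.0]]
contact_force: [1.3, 0.0, -0.3]
finger_gap: 0.0427
gripper_force: 0.0
dpos [-227.2  -12.9    0.8] drot [0.001 0.    0.049] dist 0.22755757216083453
```

```bash
python3 -m crank '{"hand":[0,0,0,0,0,0,0],"delta_pos":[[-40,-2,0],[-80,-5,0],[-120,-7,0],[-160,-9,0],[-195,-11,0],[-227,-13,0],[-227,-13,0]],"delta_rot":[[0,0,0.02],[0,0,0.05],[0,0,0.05],[0,0,0.05],[0,0,0.05],[0,0,0.05],[0,0,0.05]]}'; cat > look.py <<'E'
from h import *
import sys
np.set_printoptions(precision=4,suppress=True)
C=cal('wrist'); im,d=viewer.read_camera('wrist')
cv2.imwrite('pics/%s.png'%sys.argv[1],im[:,:,::-1])
K,R,t=C;vv,uu=np.mgrid[0:384,0:512];W=((d[...,None]*(np.stack([uu,vv,np.ones_like(uu)],-1)@np.linalg.inv(K).T))-t)@R
W[d==0]=9
h=cv2.cvtColor(im,cv2.COLOR_RGB2HSV)
m=((h[...,0]<6)|(h[...,0]>174))&(h[...,1]>150)&(h[...,2]>70)&(W[...,2]<.25)
P=W[m&(abs(W[...,2]-.190)<.006)]; print('post top',len(P),P.mean(0) if len(P) else None, (P.min(0)+P.max(0))/2 if len(P) else None)
for k,z in(('post_top',.19),('grip',.236),('tray',.11),('handle',.122)):
    for r in viewer.landmark_of('wrist',k)[:2]: print(k,round(r['score'],2),np.round(r['position'],1),atz(C,r['position'],z))
k=(abs(W[...,2]-.25)<.008)&(np.hypot(W[...,0]-.556,W[...,1]-.024)<.045); g=W[k]
if len(g)>20:
    (c,sz,a)=cv2.minAreaRect(g[:,:2].astype(np.float32)*1000); v=np.linalg.svd(g[:,:2]-g[:,:2].mean(0),full_matrices=False)[2][0]
    print('grip top',len(g),c,sz,a,'long axis deg',np.degrees(np.arctan2(v[1],v[0])),g[:,2].mean())
E
python3 look.py w1
```

```text
t: 2.3
eef_pos: [0.5012, 0.0893, 0.36]
ee_rot: [[-0.513, 0.859, -0.0], [0.859, 0.513, -0.001], [-0.001, -0.001, -1.0]]
contact_force: [-0.6, 1.0, -0.8]
finger_gap: 0.0426
gripper_force: 0.0
post top 97 [0.5094 0.105  0.1917] [0.5099 0.1048 0.1892]
post_top 0.81 [260.9 157.8] [0.5066 0.1037 0.19  ]
grip 0.96 [261.7 254.7] [0.5553 0.0231 0.236 ]
tray 0.92 [257.5 210.8] [0.5553 0.0194 0.11  ]
handle 0.63 [378.4 187.5] [0.6784 0.1399 0.122 ]
handle 0.61 [260.2 213.5] [0.5579 0.022  0.122 ]
grip top 711 (554.6183471679688, 21.35728645324707) (14.647014617919922, 49.911380767822266) 67.05104064941406 long axis deg -22.12760813940063 0.25077657870222986
```

View pics/w1.png

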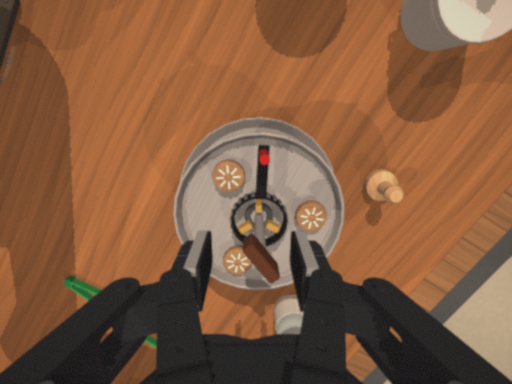

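The post is at (0.508, 0.104), the hub centre at (0.555, 0.021), and the radius of 95 mm agrees. Descending with the fingers straddling the post.

```bash
python3 -m crank '{"hand":[0,0,0,0,0,0,0,0,0],"delta_pos":[[5,7,0],[9,13,30],[9,13,65],[9,13,100],[9,13,130],[9,13,155],[9,13,175],[9,13,190],[9,13,197]],"delta_rot":[[0,0,0.025],[0,0,0.025],[0,0,0.025],[0,0,0.025],[0,0,0.025],[0,0,0.025],[0,0,0.025],[0,0,0.025],[0,0,0.025]]}'
```

```text
t: 3.45
eef_pos: [0.5054, 0.1075, 0.1619]
ee_rot: [[-0.496, 0.868, -0.002], [0.868, 0.496, 0.0], [0.001, -0.002, -1.0]]
contact_force: [0.7, 0.0, -1.2]
finger_gap: 0.0425
gripper_force: 0.0
```

```bash
python3 -c "
import numpy as np
for f in np.arange(.08,1.3,.08): print(round(f,2),round(-95*(1-np.cos(f)),1),round(95*np.sin(f),1))"; python3 look.py w2
```

```text
0.08 -0.3 7.6
0.16 -1.2 15.1
0.24 -2.7 22.6
0.32 -4.8 29.9
0.4 -7.5 37.0
0.48 -10.7 43.9
0.56 -14.5 50.5
0.64 -18.8 56.7
0.72 -23.6 62.6
0.8 -28.8 68.1
0.88 -34.5 73.2
0.96 -40.5 77.8
1.04 -46.9 81.9
1.12 -53.6 85.5
1.2 -60.6 88.5
1.28 -67.8 91.0
post top 623 [0.5096 0.1064 0.191 ] [0.5103 0.1051 0.1889]
post_top 0.96 [256.2 282.5] [0.5121 0.1034 0.19  ]
tray 0.74 [249.6 318.3] [0.5557 0.0195 0.11  ]
handle 0.59 [249.  333.7] [0.5575 0.0156 0.122 ]
```

View pics/w2.png

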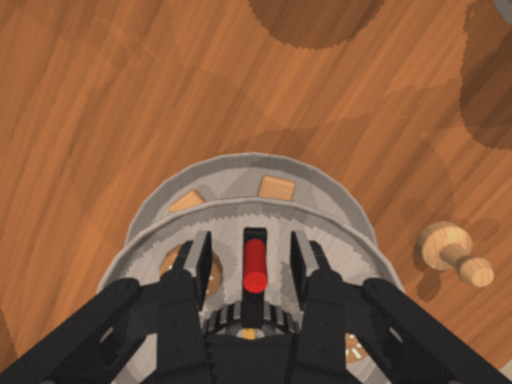

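The post, at (256,270), stands midway between the fingers, so I can sweep clockwise.

```bash
python3 -m crank '{"hand":[0,0,0,0,0,0,0,0,0,0],"delta_pos":[[-0.3,7.6,0],[-1.2,15.1,0],[-2.7,22.6,0],[-4.8,29.9,0],[-7.5,37,0],[-10.7,43.9,0],[-14.5,50.5,0],[-18.8,56.7,0],[-23.6,62.6,0],[-28.8,68.1,0]],"delta_rot":[[0,0,0.08],[0,0,0.16],[0,0,0.24],[0,0,0.32],[0,0,0.4],[0,0,0.48],[0,0,0.56],[0,0,0.64],[0,0,0.72],[0,0,0.8]]}'
```

```text
t: 4.7
eef_pos: [0.5804, 0.1153, 0.1647]
ee_rot: [[0.281, 0.96, 0.001], [0.96, -0.281, -0.0], [0.0, 0.001, -1.0]]
contact_force: [-1.1, -0.8, 0.7]
finger_gap: 0.0426
gripper_force: 0.6
```

```bash
python3 -m crank '{"hand":[0,0,0,0,0,0],"delta_pos":[[-0.1,4.7,0],[-0.5,9.5,0],[-1.1,14.2,0],[-1.9,18.9,0],[-3,23.5,0],[-4.2,28.1,0]],"delta_rot":[[0,0,0.05],[0,0,0.1],[0,0,0.15],[0,0,0.2],[0,0,0.25],[0,0,0.3]]}'
```

```text
t: 5.3
eef_pos: [0.6062, 0.1038, 0.1647]
ee_rot: [[0.552, 0.834, 0.001], [0.834, -0.552, 0.001], [0.001, 0.001, -1.0]]
contact_force: [-1.6, -0.2, 0.1]
finger_gap: 0.0428
gripper_force: 0.7
```

```bash
python3 look.py w3|grep -v tray
```

```text
post top 618 [0.5934 0.1103 0.1908] [0.5915 0.1091 0.1892]
post_top 0.93 [217.6 279.8] [0.5901 0.107  0.19  ]
handle 0.59 [254.8 325.9] [0.5549 0.0185 0.122 ]
```

```bash
python3 -m crank '{"hand":[0,0,0],"delta_pos":[[-0.1,3.8,0],[-0.3,7.6,0],[-0.3,7.6,0]],"delta_rot":[[0,0,0.04],[0,0,0.08],[0,0,0.08]]}'
```

```text
t: 5.85
eef_pos: [0.6118, 0.0994, 0.1637]
ee_rot: [[0.614, 0.789, 0.0], [0.789, -0.614, 0.001], [0.001, -0.0, -1.0]]
contact_force: [-0.8, 0.8, -0.2]
finger_gap: 0.0425
gripper_force: 0.6
```

```bash
python3 -m crank '{"hand":[0,0,0,0],"delta_pos":[[-0.1,2.5,0],[-0.2,5,0],[-0.3,7.5,0],[-0.3,7.5,0]],"delta_rot":[[0,0,0.025],[0,0,0.05],[0,0,0.075],[0,0,0.075]]}'
```

```text
t: 6.25
eef_pos: [0.6153, 0.0966, 0.1636]
ee_rot: [[0.673, 0.74, -0.007], [0.74, -0.673, 0.005], [-0.001, -0.008, -1.0]]
contact_force: [-8.2, 7.6, 4.8]
finger_gap: 0.0425
gripper_force: 5.5
```

Resistance has started at about 11 N, so I'll push a little further to find the stop.

```bash
python3 -m crank '{"hand":[0,0,0,0],"delta_pos":[[0,3,0],[0,6,0],[0,6,0],[0,6,0]],"delta_rot":[[0,0,0],[0,0,0],[0,0,0],[0,0,0]]}'; python3 look.py w4|grep post
```

```text
t: 6.65
eef_pos: [0.619, 0.0955, 0.1637]
ee_rot: [[0.673, 0.74, -0.008], [0.74, -0.673, 0.011], [0.002, -0.013, -1.0]]
contact_force: [-9.3, 14.0, 6.4]
finger_gap: 0.0427
gripper_force: 8.3
post top 635 [0.6092 0.1056 0.1917] [0.6062 0.1043 0.1895]
post_top 0.65 [216.6 278.6] [0.6044 0.1022 0.19  ]
```

```bash
python3 -m crank '{"hand":[0,0,0,0],"delta_pos":[[0,4,0],[0,8,0],[0,8,0],[0,8,0]],"delta_rot":[[0,0,0],[0,0,0],[0,0,0],[0,0,0]]}'; python3 look.py w5|grep post
```

```text
t: 7.3
eef_pos: [0.6252, 0.0911, 0.1636]
ee_rot: [[0.673, 0.74, -0.007], [0.74, -0.673, 0.012], [0.004, -0.014, -1.0]]
contact_force: [-7.3, 15.9, 6.5]
finger_gap: 0.0424
gripper_force: 8.8
post top 610 [0.623  0.1055 0.1922] [0.6223 0.1045 0.1899]
post_top 0.87 [225.  258.3] [0.6214 0.1032 0.19  ]
post_top 0.44 [274.9 251.2] [0.6413 0.0904 0.19  ]
```

```bash
python3 - <<'E'
from h import *
im,_=viewer.read_camera('side'); a=cv2.resize(im[140:240,230:350,::-1],None,fx=4,fy=4,interpolation=cv2.INTER_CUBIC)
b=cv2.imread('pics/w5.png'); b=cv2.resize(b,(400,300)); o=np.zeros((400,880,3),np.uint8); o[:,:480]=a;o[:300,480:]=b; cv2.imwrite('pics/s5.png',cv2.resize(o,(800,364)))
E
```

```text
(no output)
```

View pics/s5.png

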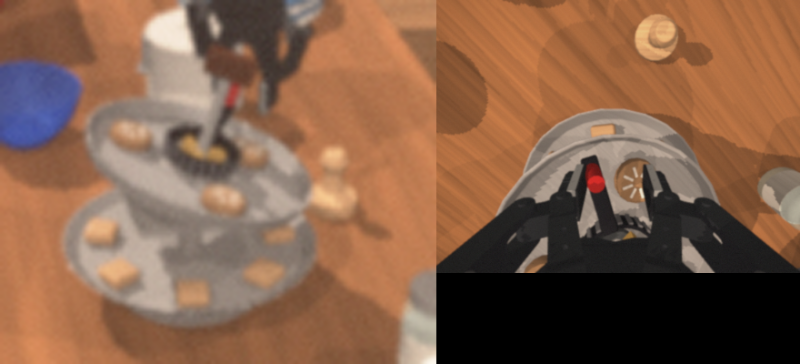

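The side view shows the tray tipping: the push ran past the stop. I'm backing off gently so it can settle into its seat.

```bash
python3 -m crank '{"hand":[0,0,0,0,0,0,0,0,0,0],"delta_pos":[[0,-2,0],[0,-4,0],[0,-6,0],[0,-8,0],[0,-11,0],[0,-14,0],[0,-18,0],[0,-22,0],[0,-25,0],[0,-25,0]],"delta_rot":[[0,0,0],[0,0,0],[0,0,0],[0,0,0],[0,0,0],[0,0,0],[0,0,0],[0,0,0],[0,0,0],[0,0,0]]}'; python3 look.py w6|grep -v tray;  python3 - <<'E'
from h import *
im,_=viewer.read_camera('side'); a=cv2.resize(im[140:240,230:350,::-1],None,fx=4,fy=4,interpolation=cv2.INTER_CUBIC)
b=cv2.imread('pics/w6.png'); b=cv2.resize(b,(400,300)); o=np.zeros((400,880,3),np.uint8); o[:,:480]=a;o[:300,480:]=b; cv2.imwrite('pics/s6.png',cv2.resize(o,(800,364)))
E
```

```text
t: 8.6
eef_pos: [0.6098, 0.1016, 0.1638]
ee_rot: [[0.672, 0.741, 0.002], [0.741, -0.672, -0.0], [0.001, 0.001, -1.0]]
contact_force: [0.8, -0.2, -0.2]
finger_gap: 0.0428
gripper_force: 0.0
post top 591 [0.6027 0.1057 0.1909] [0.6016 0.1049 0.1891]
post_top 0.91 [231.9 281. ] [0.5996 0.1027 0.19  ]
grip 0.42 [270.3 327.4] [0.6219 0.1047 0.236 ]
handle 0.7 [270.  324.8] [0.5565 0.0185 0.122 ]
handle 0.69 [297.7 245.8] [0.6184 0.0591 0.122 ]
```

View pics/s6.png

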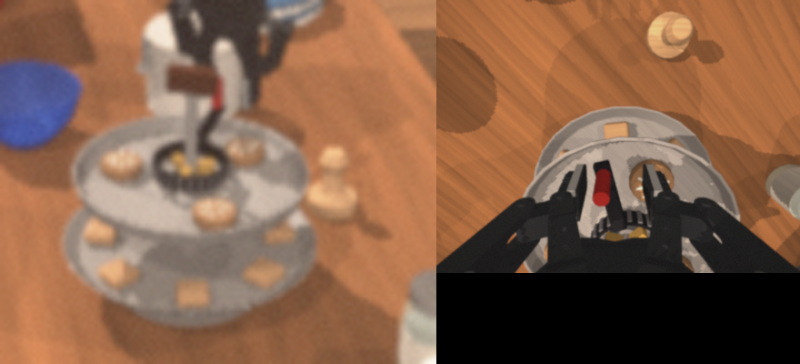

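The tray is level and seated again. The kahk are in place and the jaws are closed on the shank. Rising to look at the grip.

```bash
python3 -m crank '{"hand":[0,0,0,0,0,0,0],"delta_pos":[[0,0,-15],[0,0,-45],[0,0,-80],[0,0,-120],[0,0,-160],[0,0,-190],[0,0,-190]],"delta_rot":[[0,0,0],[0,0,0],[0,0,0],[0,0,0],[0,0,0],[0,0,0],[0,0,0]]}'; python3 look.py w7
```

```text
t: 9.6
eef_pos: [0.6114, 0.1017, 0.3619]
ee_rot: [[0.672, 0.74, 0.013], [0.741, -0.672, -0.0], [0.009, 0.01, -1.0]]
contact_force: [0.3, 0.5, -0.4]
finger_gap: 0.0426
gripper_force: 0.0
post top 87 [0.6018 0.1051 0.1916] [0.6013 0.1048 0.1891]
post_top 0.85 [237.3 171. ] [0.6    0.1078 0.19  ]
grip 0.95 [262.2 265. ] [0.5579 0.0211 0.236 ]
grip 0.39 [209.8 236.7] [0.5402 0.0833 0.236 ]
grip top 765 (556.09130859375, 21.733104705810547) (14.323895454406738, 49.75838088989258) 65.01063537597656 long axis deg 155.39457265725576 0.2506078356147825
```

View pics/w7.png

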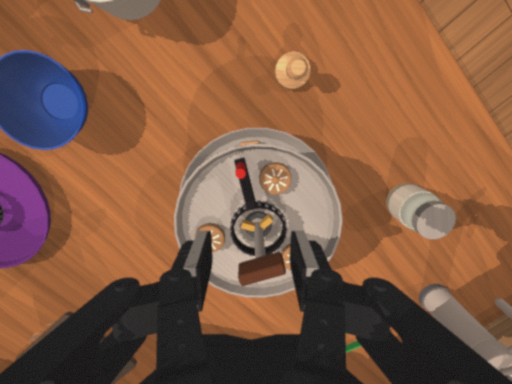

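```bash
python3 -c "
from h import *
plan((0.556,0.0217,0.33),-115)"
```

```text
dpos [-94.5  14.7  21.4] drot [-1.00e-03  4.00e-03  1.27e+00] dist 0.0980370047085455
```

```bash
python3 -m crank '{"hand":[1,1,1,1,1,1,1,1,1,1],"delta_pos":[[-10,2,0],[-20,4,0],[-35,6,0],[-50,8,0],[-65,10,5],[-80,12,10],[-90,14,15],[-94.5,14.7,20],[-94.5,14.7,21],[-94.5,14.7,21]],"delta_rot":[[0,0,0.14],[0,0,0.28],[0,0,0.42],[0,0,0.56],[0,0,0.7],[0,0,0.84],[0,0,0.98],[0,0,1.12],[0,0,1.27],[0,0,1.27]]}'; python3 -c "
from h import *
plan((0.556,0.0217,0.217),-115)"
```

```text
t: 10.85
eef_pos: [0.556, 0.0217, 0.3301]
ee_rot: [[0.906, -0.423, -0.004], [-0.423, -0.906, 0.001], [-0.004, 0.001, -1.0]]
contact_force: [-0.1, 0.7, -0.5]
finger_gap: 0.0852
gripper_force: 0.0
dpos [ 4.000e-01 -1.000e-01  1.131e+02] drot [ 0.001  0.004 -0.   ] dist 0.11311149833886351
```

```bash
python3 -m crank '{"hand":[1,1,1,1,1,1,1,1],"delta_pos":[[0.4,0,25],[0.4,0,50],[0.4,0,72],[0.4,0,90],[0.4,0,102],[0.4,0,110],[0.4,0,113],[0.4,0,113]],"delta_rot":[[0,0.004,0],[0,0.004,0],[0,0.004,0],[0,0.004,0],[0,0.004,0],[0,0.004,0],[0,0.004,0],[0,0.004,0]]}'; python3 -m crank '{"hand":[0,-0.5,-1,-1,-1,-1,-1,-1,-1,-1],"delta_pos":[[0,0,0],[0,0,0],[0,0,0],[0,0,0],[0,0,0],[0,0,0],[0,0,0],[0,0,0],[0,0,0],[0,0,0]],"delta_rot":[[0,0,0],[0,0,0],[0,0,0],[0,0,0],[0,0,0],[0,0,0],[0,0,0],[0,0,0],[0,0,0],[0,0,0]]}'
```

```text
t: 11.65
eef_pos: [0.5573, 0.0216, 0.2194]
ee_rot: [[0.907, -0.422, 0.004], [-0.422, -0.907, -0.002], [0.004, -0.0, -1.0]]
contact_force: [-0.7, 1.0, 0.8]
finger_gap: 0.0853
gripper_force: 0.0
t: 12.65
eef_pos: [0.5571, 0.0211, 0.2197]
ee_rot: [[0.906, -0.422, 0.003], [-0.422, -0.906, -0.003], [0.004, 0.001, -1.0]]
contact_force: [-3.9, -4.2, 3.4]
finger_gap: 0.013
gripper_force: 59.6
```

Gripped, with a 13 mm gap and 60 N. Lifting slowly and straight up.

```bash
python3 -m crank '{"hand":[-1,-1,-1,-1,-1,-1,-1,-1,-1,-1],"delta_pos":[[0,0,-1],[0,0,-2],[0,0,-4],[0,0,-6],[0,0,-9],[0,0,-12],[0,0,-15],[0,0,-18],[0,0,-20],[0,0,-20]],"delta_rot":[[0,0,0],[0,0,0],[0,0,0],[0,0,0],[0,0,0],[0,0,0],[0,0,0],[0,0,0],[0,0,0],[0,0,0]]}'; python3 - <<'E'
from h import *
im,_=viewer.read_camera('side'); a=cv2.resize(im[110:240,230:350,::-1],None,fx=4,fy=4,interpolation=cv2.INTER_CUBIC); cv2.imwrite('pics/s8.png',a)
E
```

```text
t: 13.65
eef_pos: [0.5573, 0.0217, 0.2399]
ee_rot: [[0.906, -0.423, 0.005], [-0.423, -0.906, -0.002], [0.005, -0.001, -1.0]]
contact_force: [0.6, -0.5, -7.8]
finger_gap: 0.0125
gripper_force: 58.5
```

View pics/s8.png

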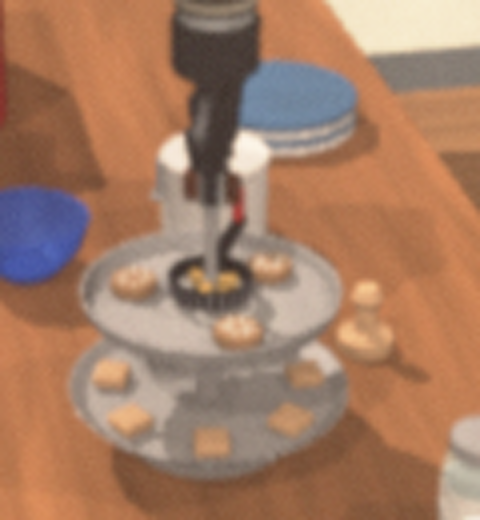

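The tray hangs from the handle with the kahk in place, and the load is 7.8 N. Lifting the rest of the way.

```bash
python3 -m crank '{"hand":[-1,-1,-1,-1,-1,-1,-1,-1,-1,-1],"delta_pos":[[0,0,-3],[0,0,-9],[0,0,-17],[0,0,-26],[0,0,-35],[0,0,-44],[0,0,-52],[0,0,-58],[0,0,-62],[0,0,-64]],"delta_rot":[[0,0,0],[0,0,0],[0,0,0],[0,0,0],[0,0,0],[0,0,0],[0,0,0],[0,0,0],[0,0,0],[0,0,0]]}'; python3 -m crank '{"hand":[-1,-1,-1,-1,-1,-1],"delta_pos":[[0,0,0],[0,0,0],[0,0,0],[0,0,0],[0,0,0],[0,0,0]],"delta_rot":[[0,0,0],[0,0,0],[0,0,0],[0,0,0],[0,0,0],[0,0,0]]}'
cat > tilt.py <<'E'
from h import *
np.set_printoptions(precision=4,suppress=True)
n0=None
for n in('scene','side'):
    im,d=viewer.read_camera(n);K,R,t=cal(n);vv,uu=np.mgrid[0:384,0:512]
    W=((d[...,None]*(np.stack([uu,vv,np.ones_like(uu)],-1)@np.linalg.inv(K).T))-t)@R
    r=np.hypot(W[...,0]-.556,W[...,1]-.022); h=cv2.cvtColor(im,cv2.COLOR_RGB2HSV)
    P=W[(r>.045)&(r<.105)&(abs(W[...,2]-.21)<.025)&(h[...,1]<60)&(d>0)]
    A=np.c_[P[:,0]-.556,P[:,1]-.022,np.ones(len(P))]
    k=np.ones(len(P),bool)
    for _ in range(6):
        c=np.linalg.lstsq(A[k],P[k,2],rcond=None)[0]; e=P[:,2]-A@c; k=abs(e)<max(.004,.0)
    print(n,len(P),k.sum(),'slopes',c[:2],'floor z',c[2],'tilt',np.hypot(*c[:2]))
    cv2.imwrite('pics/f_%s.png'%n,cv2.resize(im[90:240,190:350,::-1],None,fx=3,fy=3))
E
python3 tilt.py
```

```text
t: 14.7
eef_pos: [0.5569, 0.0217, 0.3038]
ee_rot: [[0.906, -0.423, 0.004], [-0.423, -0.906, -0.002], [0.004, -0.0, -1.0]]
contact_force: [0.1, 0.3, -6.9]
finger_gap: 0.0132
gripper_force: 58.4
t: 15.3
eef_pos: [0.5568, 0.0218, 0.3032]
ee_rot: [[0.906, -0.423, 0.003], [-0.423, -0.906, -0.002], [0.004, 0.0, -1.0]]
contact_force: [-0.1, -0.8, -7.2]
finger_gap: 0.0132
gripper_force: 58.4
scene 2179 2021 slopes [-0.0025 -0.0188] floor z 0.20482040793563072 tilt 0.018915982476000407
side 553 535 slopes [-0.0018 -0.0184] floor z 0.20534235115565652 tilt 0.01845692804912515
```

The two cameras agree: tilt 0.019 rad, tray origin 0.193 m (83 mm up), and still. Handing in.

```bash
python3 -c "
from workcell import job
print(job.sign_off())"
```

```text
the job is handed in; nothing more can be done
None
```

I handed the job in with the tray held by its handle alone, about 83 mm above its seat, tilted 0.019 rad and still; the kahk were in place when last pictured, 20 mm up. Pushing the sleeve past its stop briefly tipped the tray by an angle I did not measure, so the 0.3 rad limit is unconfirmed; it settled back into its seat before the lift.

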